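# Load the cam-lift stage and hold it at full height

### The job

The tray of the cam-lift stage has one lens cell in it: add cells from the mat, set down gently and flat, until the tray holds exactly three, and leave the other two cells standing where they are on the mat. Then swing the stage's lever up until it stands straight up, where the cam lifts the tray highest, and finish while still holding it there, because the spring pulls it back if let go. Do not push aside or knock over the other things on the table.

Things in the scene. Friction and masses are not known exactly. Their poses are not given: they have to be found in the camera images.
- stage: cam-lift stage, fixed to the table. Dark steel base plate 120 (x) x 190 (y) x 12 mm, two 62 mm high side plates on it, a cam shaft along its y axis 48 mm above the table, the tray above. Origin: table level, under the centre. Its x axis points away from the lever's low side.
- tray: open aluminium tray that the cam lifts, 104 (x) x 180 (y) mm outside, axes parallel to the stage's. Origin: centre of its underside, 83 mm above the table when down. Floor 8 mm above the origin, inside 96 x 172 mm; rim 4 mm thick, 6 mm above the floor. Moves only straight up, about 7 mm at the cam's highest point. Room for five cells.
- lever (a joint): angle (rad) of the lever above level, hinged along stage y, 48 mm above the table: 0 = level, pointing along stage -x; grows as it swings up and over to +x; 1.571 = straight up = highest lift. Below about 0.6 the tray stays down; past upright it sinks again. Stops -0.05 and 2.4. Starts at 0.05 to 0.5, kept by friction; let go at the top, a spring pulls it back (3 to 5 N at the grip).
- lever_grip (a point): centre of the lever's T-grip, 115 mm from the hinge axis (which lies 48 mm above the table, over the stage's origin) and 125 mm to the stage's +y, at the end of a bar 10 mm wide (y) and 16 mm thick: a black cylinder 22 mm across and 36 mm long, parallel to the hinge (stage y), 18 mm to each side of the bar, with flat ends that can be pinched from above.
- mat: thin white plastic mat 190 x 190 x 4 mm fixed to the table, on which four lens cells stand in a square with sides along the mat's axes, about 104 mm apart. Origin at the centre of its underside.
- cell0: lens cell already standing in the tray, near the tray's -y end: black cylinder 36 mm across, 24 mm high, with a glass face on top, 60 g; origin at the centre of its underside, z up
- cell1: lens cell standing on the mat, the same as cell0; origin at the centre of its underside, z up
- cell2: lens cell standing on the mat, the same as cell0; origin at the centre of its underside, z up
- cell3: lens cell standing on the mat, the same as cell0; origin at the centre of its underside, z up
- cell4: lens cell standing on the mat, the same as cell0; origin at the centre of its underside, z up
- spacer: steel disc 20 mm across, 10 mm high, lying on the mat amid the lens cells; origin at the centre of its underside (leave alone)
- driver: screwdriver about 160 mm long lying on the table near the robot; origin on its underside, x along it towards the tip (leave alone)
- iris: post-mounted iris: 60 mm round foot, post, and a 52 mm black disc on edge, 131 mm high in all; origin under the foot (leave alone)
- lensmount: post-mounted lens, same build as the iris (60 mm foot, 131 mm high); origin under the foot (leave alone)
- bottle: white bottle, 56 mm across, 140 mm high; origin at the centre of its underside (leave alone)
- meter: flat round detector head 64 mm across, 20 mm high; origin at the centre of its underside (leave alone)
- screwbox: open screw box 100 x 70 mm, 30 mm high; origin at the centre of its underside (leave alone)
There are look-alikes about, which are no part of the job. What is shaped like the cell0 but blue is not meant.

How it is judged:
On the way:
1. three cells stand released in the tray while the lever and the tray are still down (x of cell0 in the frame of tray between -0.05 and 0.05 m and y of cell0 in the frame of tray between -0.088 and 0.088 m and z of cell0 in the frame of tray between 0.004 and 0.012 m and angle between cell0's own z axis and vertical below 0.12 rad and ((x of cell1 in the frame of tray between -0.05 and 0.05 m and y of cell1 in the frame of tray between -0.088 and 0.088 m and z of cell1 in the frame of tray between 0.004 and 0.012 m and angle between cell1's own z axis and vertical below 0.12 rad) or (height (world z) of cell1 below 0.02 m and angle between cell1's own z axis and vertical below 0.2 rad and distance of cell1 from where it was at the start of the episode below 0.05 m)) and ((x of cell2 in the frame of tray between -0.05 and 0.05 m and y of cell2 in the frame of tray between -0.088 and 0.088 m and z of cell2 in the frame of tray between 0.004 and 0.012 m and angle between cell2's own z axis and vertical below 0.12 rad) or (height (world z) of cell2 below 0.02 m and angle between cell2's own z axis and vertical below 0.2 rad and distance of cell2 from where it was at the start of the episode below 0.05 m)) and ((x of cell3 in the frame of tray between -0.05 and 0.05 m and y of cell3 in the frame of tray between -0.088 and 0.088 m and z of cell3 in the frame of tray between 0.004 and 0.012 m and angle between cell3's own z axis and vertical below 0.12 rad) or (height (world z) of cell3 below 0.02 m and angle between cell3's own z axis and vertical below 0.2 rad and distance of cell3 from where it was at the start of the episode below 0.05 m)) and ((x of cell4 in the frame of tray between -0.05 and 0.05 m and y of cell4 in the frame of tray between -0.088 and 0.088 m and z of cell4 in the frame of tray between 0.004 and 0.012 m and angle between cell4's own z axis and vertical below 0.12 rad) or (height (world z) of cell4 below 0.02 m and angle between cell4's own z axis and vertical below 0.2 rad and distance of cell4 from where it was at the start of the episode below 0.05 m)) and ((height (world z) of each of cell1, cell2 above 0.05 m and height (world z) of each of cell3, cell4 below 0.05 m) or (height (world z) of each of cell1, cell3 above 0.05 m and height (world z) of each of cell2, cell4 below 0.05 m) or (height (world z) of each of cell1, cell4 above 0.05 m and height (world z) of each of cell2, cell3 below 0.05 m) or (height (world z) of each of cell1, cell4 below 0.05 m and height (world z) of each of cell2, cell3 above 0.05 m) or (height (world z) of each of cell1, cell3 below 0.05 m and height (world z) of each of cell2, cell4 above 0.05 m) or (height (world z) of each of cell1, cell2 below 0.05 m and height (world z) of each of cell3, cell4 above 0.05 m)) and value of joint lever below 0.75 rad and z of tray in the frame of stage below 0.0855 m and contact force between the arm and cell0 below 0.05 N and contact force between the arm and cell1 below 0.05 N and contact force between the arm and cell2 below 0.05 N and contact force between the arm and cell3 below 0.05 N and contact force between the arm and cell4 below 0.05 N), for 0.2 s.
At the end, for the whole second after the job is handed in: Exactly three cells flat (0.12 rad) on the tray floor, two upright within 50 mm of their start; lever still, within 0.15 rad of straight up, tray 5.5 mm or more above rest; fingers hold the lever with over 1 N, no loose thing touches it, the robot touches neither tray nor cells (x of cell0 in the frame of tray between -0.05 and 0.05 m and y of cell0 in the frame of tray between -0.088 and 0.088 m and z of cell0 in the frame of tray between 0.004 and 0.012 m and angle between cell0's own z axis and vertical below 0.12 rad and ((x of cell1 in the frame of tray between -0.05 and 0.05 m and y of cell1 in the frame of tray between -0.088 and 0.088 m and z of cell1 in the frame of tray between 0.004 and 0.012 m and angle between cell1's own z axis and vertical below 0.12 rad) or (height (world z) of cell1 below 0.02 m and angle between cell1's own z axis and vertical below 0.2 rad and distance of cell1 from where it was at the start of the episode below 0.05 m)) and ((x of cell2 in the frame of tray between -0.05 and 0.05 m and y of cell2 in the frame of tray between -0.088 and 0.088 m and z of cell2 in the frame of tray between 0.004 and 0.012 m and angle between cell2's own z axis and vertical below 0.12 rad) or (height (world z) of cell2 below 0.02 m and angle between cell2's own z axis and vertical below 0.2 rad and distance of cell2 from where it was at the start of the episode below 0.05 m)) and ((x of cell3 in the frame of tray between -0.05 and 0.05 m and y of cell3 in the frame of tray between -0.088 and 0.088 m and z of cell3 in the frame of tray between 0.004 and 0.012 m and angle between cell3's own z axis and vertical below 0.12 rad) or (height (world z) of cell3 below 0.02 m and angle between cell3's own z axis and vertical below 0.2 rad and distance of cell3 from where it was at the start of the episode below 0.05 m)) and ((x of cell4 in the frame of tray between -0.05 and 0.05 m and y of cell4 in the frame of tray between -0.088 and 0.088 m and z of cell4 in the frame of tray between 0.004 and 0.012 m and angle between cell4's own z axis and vertical below 0.12 rad) or (height (world z) of cell4 below 0.02 m and angle between cell4's own z axis and vertical below 0.2 rad and distance of cell4 from where it was at the start of the episode below 0.05 m)) and ((height (world z) of each of cell1, cell2 above 0.05 m and height (world z) of each of cell3, cell4 below 0.05 m) or (height (world z) of each of cell1, cell3 above 0.05 m and height (world z) of each of cell2, cell4 below 0.05 m) or (height (world z) of each of cell1, cell4 above 0.05 m and height (world z) of each of cell2, cell3 below 0.05 m) or (height (world z) of each of cell1, cell4 below 0.05 m and height (world z) of each of cell2, cell3 above 0.05 m) or (height (world z) of each of cell1, cell3 below 0.05 m and height (world z) of each of cell2, cell4 above 0.05 m) or (height (world z) of each of cell1, cell2 below 0.05 m and height (world z) of each of cell3, cell4 above 0.05 m)) and value of joint lever between 1.42 and 1.72 rad and velocity of joint lever between -0.1 and 0.1 rad/s and z of tray in the frame of stage above 0.0885 m and contact force between the fingers and lever above 1 N and contact force between the arm and tray below 0.2 N and contact force between each of cell0, cell1, cell2, cell3, cell4, spacer, driver, iris, lensmount, bottle, meter, screwbox and lever below 0.1 N and contact force between the arm and cell0 below 0.05 N and contact force between the arm and cell1 below 0.05 N and contact force between the arm and cell2 below 0.05 N and contact force between the arm and cell3 below 0.05 N and contact force between the arm and cell4 below 0.05 N); the arm keeps its last pose, push and grip.
It fails at once if a lens cell falls or is thrown (faster than 0.7 m/s with no finger on it) ((linear speed of cell0 above 0.7 m/s and contact force between the fingers and cell0 below 0.02 N) or (linear speed of cell1 above 0.7 m/s and contact force between the fingers and cell1 below 0.02 N) or (linear speed of cell2 above 0.7 m/s and contact force between the fingers and cell2 below 0.02 N) or (linear speed of cell3 above 0.7 m/s and contact force between the fingers and cell3 below 0.02 N) or (linear speed of cell4 above 0.7 m/s and contact force between the fingers and cell4 below 0.02 N)).
It fails at once if another thing on the table is shifted by more than 40 mm or knocked over (distance of any of spacer, driver, iris, lensmount, bottle, meter, screwbox from where it was at the start of the episode above 0.04 m or angle between any of spacer, iris, lensmount, bottle, meter, screwbox's own z axis and vertical above 0.6 rad).
It also fails if it takes over 64 s, if anything falls off the work surface, if the arm or the gripper's body presses on something with over 40 N, if the wrist force passes 120 N, or if a joint passes its speed limit or range.

### The arm

A 6-joint arm with a two-finger parallel gripper is mounted at the origin on the work surface. World frame = base frame: x ahead of the robot, y to its left, z up, the work surface at z = 0. Lengths are in m, angles in rad, forces in N, time in s.
With the tool pointing down it reaches from about 0.4 to 0.825 m from the base axis. Payload 7 kg.
Tool frame: the origin (TCP) lies at the centre of the arm's flange, where the gripper is bolted on; the fingertips stand 178 mm ahead of it and the grasp point (between the pads) lies 159 mm ahead of it; z points along the fingers, y is the direction in which the jaws open and shut (so a half turn about z gives the same grasp; the last joint's range is limited). The gripper opens to 88 mm and grips with 3 to 60 N. Pads are 19 mm wide; open, the fingers measure 130 mm over their backs; the gripper's body (78 mm by 193 mm) begins 47 mm behind the grasp point.
Start: joints at [-0.914, 0.359, 0.012, 0, -1.224, -0.288], TCP at [0.243, -0.63, 0.405] pointing down, gripper open.
Joint ranges: [-3.07, 3.07], [-1.43, 2.12], [-1.02, 1.25], [-3.03, 1.67], [-3.05, -0], [-3.03, 3.03]. Speed limits (rad/s): [2.39, 2.39, 3.01, 3.14, 3.14, 3.14].

### API

Orientations are given as [roll, pitch, yaw] about the fixed x, y, z axes, in that order (R = Rz(yaw) Ry(pitch) Rx(roll)).
In Python, from station import * gives the robot as it stands.
- The arm moves only by the tool send_rows, never from a script. Its argument "motion" is a list of rows, each an object with "offset": the shift along the tool's x, y, z in cm, a list of three; "turn": the turn about the tool's z in degrees. In form: [{"offset": [x, y, z], "turn": turn}, ...]. A call has 1 to 8 rows; each row is the pose to reach, as a shift and turn from the pose commanded when the call began, along the tool's axes at that moment; what a row does not reach only later rows make up. A row lasts 1/10 s, in which the tool goes at most 50 mm and 8.59 degrees, less where a joint would pass 70% of its speed; a pose out of reach is approached as far as the arm can. A call with a gripper value outside its range is refused whole. "hand" is the opening, from -1 (shut) to 1 (fully open), set as the call begins (left out, the last holds). The fingers move at their own pace and stop on an object; "squeeze" is the grip in N (left out, the last holds). Time passes only in rows, so rows that repeat a pose let the fingers close. It gives the time, the measured TCP pose, the force and the opening at its end, in the units of the state.
- get_state(): the state, without advancing time (a new reading comes with each control period).
- grab_frame(name): name is "side" or "top"; returns a dict with "frame" (420x560x3 uint8, blue, green, red), "range_z" (420x560 float32, m along the optical axis (not along the pixel's ray), 0 where there is no reading), "vertical_fov" (degrees; the focal length in pixels is half the picture's height over the tangent of half this angle, whatever the lens; pixels are square), "cx", "cy" (the principal point, pixels), "cam_to_world" (4x4, takes a point from camera to world coordinates). Camera axes: x right, y up, looking along -z (the intrinsics and any distortion apply to the point x, -y, -z); pixel columns grow to the right and rows downward; lengths in m; the calibration is good to about 2 mm. A picture is of the moment at which its call begins.
- job_done(): hands the job in, once; it reports no verdict.
The state is a dict: "t": time; "q": joint angles; "qd": joint speeds; "joint_efforts": joint torques, N m; "eef_pos": TCP position; "ee_rot": TCP orientation; "force": force on the tool from outside, world axes, zero at the start; "moment": the same for the moment, N m; "width": finger opening in m.
Only numpy, scipy, OpenCV 4.12 (cv2) and the standard library are available. Lean on these libraries where they do the work, as an engineer would, in place of code of your own. Each camera call takes 0.05 s, during which the arm holds its last target. There are 200 camera calls.

## Working session

There is one attempt and no reset: what is moved stays moved. The work goes in short steps, Python scripts to look and compute and a tool call to move; the robot and the scene stay as the last step left them, time stands still between calls to the robot, and variables do not carry over. Pictures are saved under pics/ and viewed, about 8 in all and at most 12, crops included, and the job is handed in when it is done.

Besides the shell and the picture viewer there is one more tool, called after "Request:" as name([rows], argument=value, ...), one row to a line, values as JSON. send_rows: Moves the arm, as the interface text tells. Its arguments: {"type":"object","properties":{"motion":{"type":"array"},"hand":{"type":"number"},"squeeze":{"type":"number"}},"required":["motion"]}

```bash
mkdir -p pics; ls; cat > h.py <<'E'
import numpy as np, cv2
from station import *
def snap(n):
    d=grab_frame(n); return d
def pts(d):
    z=d["range_z"]; h,w=z.shape; f=h/2/np.tan(np.radians(d["vertical_fov"])/2)
    u,v=np.meshgrid(np.arange(w),np.arange(h))
    x=(u-d["cx"])/f*z; y=-(v-d["cy"])/f*z
    P=np.stack([x,y,-z,np.ones_like(z)],-1)@np.array(d["cam_to_world"]).T
    return P[...,:3]
E
python3 - <<'E'
from h import *
for n in("top","side"):
    d=snap(n); np.savez(f"{n}0.npz",**{k:np.array(v) for k,v in d.items()})
    cv2.imwrite(f"pics/{n}0.png",d["frame"])
    print(n,{k:v for k,v in d.items() if k not in("frame","range_z")})
print(get_state())
E
```

```text
pics
top {'vertical_fov': 43.679649688371306, 'cx': 287.27384715958976, 'cy': 204.96917539908947, 'cam_to_world': array([[-0.00469594,  0.99393649, -0.10985533,  0.37037501],
       [-0.99995826, -0.00380641,  0.00830558, -0.03052846],
       [ 0.00783707,  0.10988975,  0.99391289,  1.41914892],
       [ 0.        ,  0.        ,  0.        ,  1.        ]])}
side {'vertical_fov': 42.55423503832748, 'cx': 281.5367782967194, 'cy': 204.1219481427716, 'cam_to_world': array([[ 0.96242966,  0.17056582, -0.2112734 ,  0.18911207],
       [-0.27151841,  0.59700802, -0.75489018, -1.28386437],
       [-0.00262655,  0.78389332,  0.62088998,  1.09697967],
       [ 0.        ,  0.        ,  0.        ,  1.        ]])}
{'t': 0.1, 'q': array([-9.13941555e-01,  3.59315130e-01,  1.11160544e-02, -3.12366927e-04,
       -1.22410814e+00, -2.88120513e-01]), 'qd': array([ 2.97846085e-03, -1.50928812e-03,  2.19168892e-03, -2.83641961e-05,
        3.25784414e-04,  2.22920754e-03]), 'joint_efforts': array([-1.79516355e-03, -5.84162307e+01,  2.93754351e+01,  7.01538205e+00,
        1.01889332e-02, -7.76388583e-05]), 'eef_pos': array([ 0.24323318, -0.62945193,  0.40380059]), 'ee_rot': array([ 3.14006060e+00, -1.47804790e-04, -2.77296464e+00]), 'force': array([ 0.10284379, -0.22588133,  0.28543175]), 'moment': array([ 0.0106887 ,  0.02359084, -0.00527619]), 'width': 0.08775531191375155}
```

View pics/top0.png

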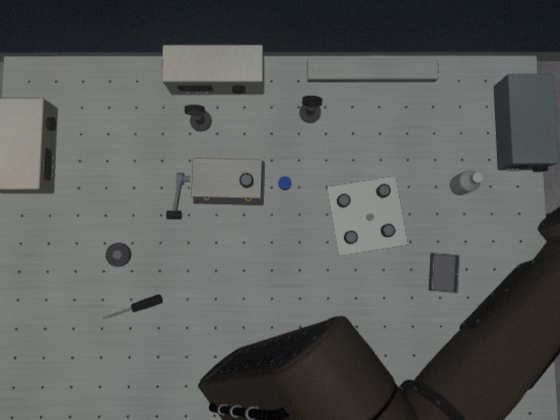

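View pics/side0.png

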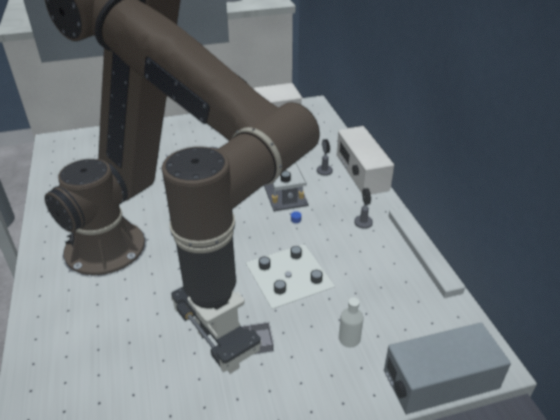

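Top view: the stage is at (228,180) with cell0 at (246,180), and the lever grip is at (174,214). The mat cells are at (344,201), (384,190), (351,237) and (388,230), with the spacer at (370,217). The disc at (285,183) is blue and stands on the table, so it is the decoy. The black discs on the white mat match the description.

```bash
cat > meas.py <<'E'
from h import *
def blobs(P,m,amin=15,label=""):
    n,l,s,c=cv2.connectedComponentsWithStats(m.astype(np.uint8))
    for i in range(1,n):
        if s[i,4]<amin: continue
        Q=P[l==i]; mid=(Q.min(0)+Q.max(0))/2
        print(label,"px",c[i].round(0),"n",s[i,4],"med",np.median(Q,0).round(4),"mean",Q.mean(0).round(4),"mid",mid.round(4),"ext",np.ptp(Q,axis=0).round(3))
E
python3 - <<'E'
from meas import *
d=dict(np.load("top0.npz")); P=pts(d); z=P[...,2]
def win(x0,x1,y0,y1):
    m=np.zeros(z.shape,bool); m[y0:y1,x0:x1]=1; return m
w=win(322,412,172,260)
print("table z",np.median(z[260:300,180:260]), "mat z",np.median(z[w]))
blobs(P,w&(z>0.020),label="cell")
blobs(P,w&(z>0.0085)&(z<0.019),4,"spacer")
blobs(P,win(185,270,150,205)&(z>0.1),label="cell0")
t=win(180,275,150,210)&(z>0.083)&(z<0.105)
blobs(P,t,label="tray")
Q=P[t][:,:2].astype(np.float32); r=cv2.minAreaRect(Q); print("tray rect",r)
blobs(P,win(160,190,165,225)&(z>0.03),label="lever")
blobs(P,win(160,188,205,222)&(z>0.03),label="grip")
blobs(P,win(275,295,172,195)&(z>0.015),label="blue")
# mat rect
g=d["frame"].astype(int).min(-1); mm=w&(z<0.02)&(g>150)
print("g",g[185,350],g[160,330],g[217,360])
for (a,b,c,e,n) in((180,215,95,132,"iris"),(298,325,90,125,"lm"),(450,485,165,195,"bottle"),(100,135,240,270,"meter"),(425,462,250,296,"box"),(100,165,290,320,"drv")):
    blobs(P,win(a,b,c,e)&(z>0.012),label=n)
E
python3 -c "
import cv2;i=cv2.imread('pics/top0.png');cv2.imwrite('pics/crop1.png',cv2.resize(i[140:260,155:415],None,fx=3,fy=3,interpolation=2))"
```

```text
table z 0.00114775045263249 mat z 0.003692569156073522
cell px [384. 190.] n 148 med [ 0.5638 -0.3007  0.0296] mean [ 0.5631 -0.2989  0.0383] mid [ 0.4764 -0.1747  0.7196] ext [0.212 0.288 1.399]
cell px [344. 199.] n 143 med [ 0.539  -0.1934  0.0292] mean [ 0.5386 -0.1928  0.029 ] mid [ 0.5385 -0.1929  0.0288] ext [0.035 0.034 0.016]
cell px [388. 229.] n 149 med [ 0.4582 -0.3099  0.0283] mean [ 0.4564 -0.3066  0.0473] mid [ 0.4227 -0.1794  0.7197] ext [0.105 0.298 1.399]
cell px [351. 236.] n 143 med [ 0.4404 -0.2106  0.0289] mean [ 0.4397 -0.2095  0.0388] mid [ 0.4135 -0.1288  0.7203] ext [0.086 0.196 1.398]
spacer px [377. 182.] n 7 med [ 0.5882 -0.287   0.0092] mean [ 0.589  -0.2871  0.0093] mid [ 0.5896 -0.2871  0.0093] ext [0.008 0.005 0.001]
spacer px [348. 188.] n 6 med [ 0.572  -0.2073  0.0099] mean [ 0.5732 -0.2071  0.0105] mid [ 0.5743 -0.2063  0.0109] ext [0.006 0.008 0.004]
spacer px [377. 188.] n 5 med [ 0.5706 -0.285   0.0156] mean [ 0.5716 -0.2847  0.0142] mid [ 0.5725 -0.2847  0.0134] ext [0.01  0.004 0.009]
spacer px [377. 194.] n 5 med [ 0.5543 -0.285   0.0165] me
[... 3255 characters left out ...]
35 0.103 1.407]
lm px [304. 117.] n 15 med [ 0.7692 -0.0893  0.0136] mean [ 0.769  -0.0885  0.0143] mid [ 0.7677 -0.088   0.0151] ext [0.014 0.014 0.006]
bottle px [466. 182.] n 587 med [ 0.5748 -0.5005  0.0936] mean [ 0.5748 -0.498   0.0976] mid [ 0.4888 -0.2841  0.7156] ext [0.237 0.507 1.407]
meter px [118. 254.] n 474 med [0.396  0.4074 0.0213] mean [0.3965 0.4047 0.0299] mid [0.3974 0.2049 0.7158] ext [0.061 0.471 1.407]
box px [445. 272.] n 324 med [ 0.3445 -0.4586  0.0271] mean [ 0.3451 -0.4529  0.0428] mid [ 0.3435 -0.2635  0.7156] ext [0.103 0.466 1.407]
drv px [141. 304.] n 363 med [0.2656 0.3342 0.0232] mean [0.2655 0.3379 0.0339] mid [0.2995 0.2066 0.7156] ext [0.142 0.474 1.407]
```

View pics/crop1.png

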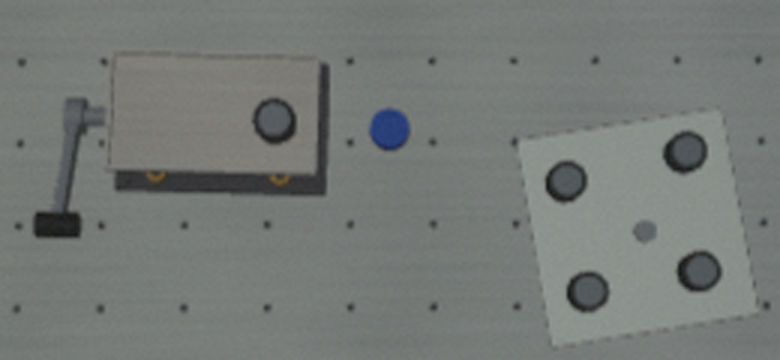

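The crop confirms the four black cells on the white mat, the grey spacer between them, the blue decoy on the table, and cell0 at the tray's right (-y) end. I'll cross-check positions in the side view and compute the first move. I'll take A (344,201) and D (351,237).

```bash
cat > go.py <<'E'
from h import *
import sys
def off(x,y,tipz,yawdeg):
    s=get_state(); p=s["eef_pos"]; R=cv2.Rodrigues(np.zeros(3))[0]
    from scipy.spatial.transform import Rotation as Ro
    R=Ro.from_euler("xyz",s["ee_rot"]).as_matrix()
    o=R.T@(np.array([x,y,tipz+0.178])-p)*100
    dy=(np.degrees(s["ee_rot"][2])-yawdeg+180)%360-180
    print("t",round(s["t"],2),"pos",p.round(4),"yaw",np.degrees(s["ee_rot"][2]).round(1),"w",round(s["width"],4),"F",s["force"].round(1),"-> offset cm",o.round(2),"turn",round(dy,1))
if __name__=="__main__": 
    a=list(map(float,sys.argv[1:]))
    for i in range(0,len(a),4): off(*a[i:i+4])
E
python3 - <<'E'
from meas import *
d=dict(np.load("side0.npz")); P=pts(d); x,y,z=P[...,0],P[...,1],P[...,2]
for n,(cx,cy) in dict(A=(.539,-.1934),B=(.564,-.3007),C=(.457,-.3095),D=(.440,-.2106)).items():
    blobs(P,(abs(x-cx)<.03)&(abs(y-cy)<.03)&(z>.024)&(z<.034),label=n)
blobs(P,(abs(x-.58)<.03)&(abs(y-.062)<.03)&(z>.108)&(z<.122),label="cell0")
d=dict(np.load("top0.npz")); P=pts(d); x,y,z=P[...,0],P[...,1],P[...,2]
for n,(cx,cy) in dict(A=(.539,-.1934),B=(.564,-.3007),C=(.457,-.3095),D=(.440,-.2106)).items():
    blobs(P,(abs(x-cx)<.03)&(abs(y-cy)<.03)&(z>.024)&(z<.034),label="top"+n)
t=(abs(x-.495)<.03)&(abs(y-.242)<.035)&(z>.09)&(z<.13); blobs(P,t,label="grip")
E
python3 go.py .539 -.193 .12 -91.8
```

```text
A px [296. 250.] n 60 med [ 0.5346 -0.1985  0.0265] mean [ 0.535  -0.1983  0.0268] mid [ 0.5355 -0.1987  0.0283] ext [0.031 0.033 0.008]
B px [316. 274.] n 77 med [ 0.5604 -0.3084  0.0265] mean [ 0.56   -0.3076  0.0269] mid [ 0.5605 -0.3085  0.0274] ext [0.034 0.04  0.007]
C px [280. 285.] n 88 med [ 0.4539 -0.3175  0.0262] mean [ 0.4537 -0.3166  0.0264] mid [ 0.4529 -0.316   0.0275] ext [0.035 0.036 0.007]
D px [264. 261.] n 67 med [ 0.436  -0.2176  0.0266] mean [ 0.436  -0.2175  0.0268] mid [ 0.436  -0.2188  0.0282] ext [0.034 0.039 0.008]
cell0 px [286. 175.] n 57 med [0.5784 0.0547 0.1126] mean [0.5773 0.0545 0.1124] mid [0.5764 0.0551 0.1141] ext [0.035 0.038 0.012]
topA px [344. 199.] n 126 med [ 0.5389 -0.1934  0.0291] mean [ 0.5386 -0.1931  0.029 ] mid [ 0.5385 -0.1929  0.0289] ext [0.035 0.034 0.01 ]
topB px [384. 190.] n 132 med [ 0.5636 -0.3009  0.0296] mean [ 0.5644 -0.3008  0.0291] mid [ 0.5649 -0.3012  0.029 ] ext [0.035 0.035 0.01 ]
topC px [388. 229.] n 132 med [ 0.4585 -0.3101  0.0283] mean [ 0.4578 -0.3108  0.0288] mid [ 0.4575 -0.3107  0.029 ] ext [0.035 0.035 0.009]
topD px [351. 236.] n 124 med [ 0.4406 -0.2108  0.0288] mean [ 0.4412 -0.2112  0.0288] mid [ 0.4405 -0.2111  0.0291] ext [0.032 0.032 0.01 ]
grip px [174. 212.] n 173 med [0.4958 0.2419 0.111 ] mean [0.4976 0.2425 0.1095] mid [0.5039 0.2435 0.1063] ext [0.042 0.037 0.029]
t 0.1 pos [ 0.2432 -0.6295  0.4038] yaw -158.9 w 0.0878 F [ 0.1 -0.2  0.3] -> offset cm [-43.32  30.04  10.62] turn -67.1
```

Request:
send_rows([
  {"offset": [-4,3,0],"turn": -8},
  {"offset": [-8.5,6,0],"turn": -16},
  {"offset": [-12.5,8.5,0],"turn": -24},
  {"offset": [-16.5,11.5,0],"turn": -32},
  {"offset": [-20.5,14,0],"turn": -40},
  {"offset": [-24.5,17,0],"turn": -48},
  {"offset": [-28.5,20,0],"turn": -56},
  {"offset": [-32,22,0],"turn": -64},
], hand=0.5, squeeze=15)

```text
t: 0.9
eef_pos: [0.4631, -0.3066, 0.4047]
ee_rot: [-3.142, 0.0, -1.649]
force: [0.7, -0.7, 1.0]
width: 0.0659
```

```bash
python3 go.py .537 -.196 .1 -91.8
```

```text
t 0.9 pos [ 0.4631 -0.3066  0.4047] yaw -94.5 w 0.0659 F [ 0.7 -0.7  1. ] -> offset cm [-11.6   -6.51  12.68] turn -2.7
```

Request:
send_rows([
  {"offset": [-4,-2,3],"turn": -2.7},
  {"offset": [-8,-4.5,7],"turn": -2.7},
  {"offset": [-11.6,-6.5,11],"turn": -2.7},
  {"offset": [-11.6,-6.5,12.7],"turn": -2.7},
  {"offset": [-11.6,-6.5,12.7],"turn": -2.7},
  {"offset": [-11.6,-6.5,12.7],"turn": -2.7},
])

```text
t: 1.5
eef_pos: [0.5371, -0.1988, 0.2772]
ee_rot: [3.139, -0.0, -1.607]
force: [0.3, 0.1, 1.1]
width: 0.0655
```

```bash
python3 go.py .537 -.196 .01 -91.8; python3 - <<'E'
from h import *
t=snap("top")["frame"];s=snap("side")["frame"]
a=cv2.resize(t[140:280,280:460],(540,420),interpolation=2); b=cv2.resize(s[180:320,190:370],(540,420),interpolation=2)
cv2.imwrite("pics/p4.png",cv2.resize(np.hstack([a,b]),(800,311)))
E
```

```text
t 1.5 pos [ 0.5371 -0.1988  0.2772] yaw -92.1 w 0.0655 F [0.3 0.1 1.1] -> offset cm [-0.28  0.    8.92] turn -0.3
```

View pics/p4.png

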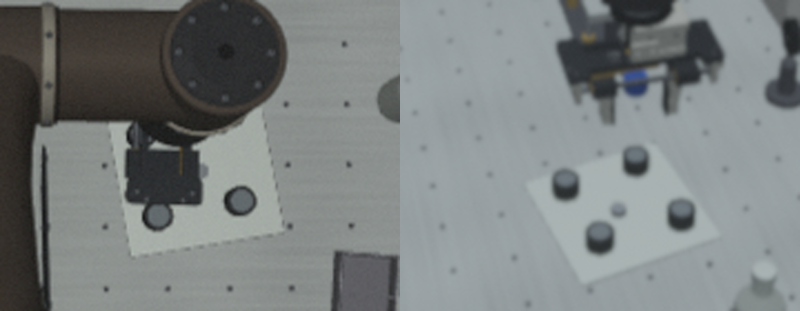

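Left half is the top view, where the wrist hides A. Right half is the side view: the fingers hang over A, with fingertips near crop pixels (608,120) and (672,108). I'll cast that ray to check the side view's bias.

```bash
python3 - <<'E'
from h import *
d=dict(np.load("side0.npz")); M=d["cam_to_world"]; f=210/np.tan(np.radians(float(d["vertical_fov"]))/2)
def ray(u,v,z):
    r=M[:3,:3]@np.array([(u-d["cx"])/f,-(v-d["cy"])/f,-1]); o=M[:3,3]; return o+r*(z-o[2])/r[2]
for c in((608,120),(672,108),(640,114)): print(ray(190+(c[0]-400)/2.222,180+c[1]/2.222,.099).round(4))
P=pts(snap("side")); x,y,z=P[...,0],P[...,1],P[...,2]
m=(abs(x-.537)<.09)&(abs(y+.196)<.04)&(z>.095)&(z<.14)
n,l,s,c=cv2.connectedComponentsWithStats(m.astype(np.uint8))
for i in range(1,n):
    if s[i,4]>10: Q=P[l==i];print(s[i,4],np.median(Q,0).round(4),Q.min(0).round(3),Q.max(0).round(3))
E
```

```text
[ 0.4978 -0.2011  0.099 ]
[ 0.5822 -0.2014  0.099 ]
[ 0.5398 -0.2012  0.099 ]
88 [ 0.5735 -0.2118  0.1192] [ 0.568 -0.217  0.096] [ 0.588 -0.191  0.14 ]
68 [ 0.4933 -0.2106  0.1199] [ 0.484 -0.215  0.102] [ 0.503 -0.194  0.14 ]
```

Request:
send_rows([
  {"offset": [-0.3,0,3],"turn": 0},
  {"offset": [-0.3,0,6],"turn": 0},
  {"offset": [-0.3,0,8],"turn": 0},
  {"offset": [-0.3,0,8.9],"turn": 0},
  {"offset": [-0.3,0,8.9],"turn": 0},
  {"offset": [-0.3,0,8.9],"turn": 0},
])

```text
t: 2.25
eef_pos: [0.5377, -0.1964, 0.19]
ee_rot: [-3.14, -0.0, -1.609]
force: [0.0, -0.3, 1.5]
width: 0.0659
```

Request:
send_rows([
  {"offset": [0,0,0],"turn": 0},
  {"offset": [0,0,0],"turn": 0},
  {"offset": [0,0,0],"turn": 0},
  {"offset": [0,0,0],"turn": 0},
  {"offset": [0,0,0],"turn": 0},
  {"offset": [0,0,0],"turn": 0},
], hand=-1, squeeze=15)

```text
t: 2.85
eef_pos: [0.5373, -0.1959, 0.1889]
ee_rot: [-3.141, -0.0, -1.608]
force: [-2.1, -0.6, 3.1]
width: 0.0355
```

```bash
python3 go.py .537 -.196 .13 -91.8
```

```text
t 2.85 pos [ 0.5373 -0.1959  0.1889] yaw -92.2 w 0.0355 F [-2.1 -0.6  3.1] -> offset cm [ 1.000e-02  3.000e-02 -1.191e+01] turn -0.4
```

Request:
send_rows([
  {"offset": [0,0,-1.5],"turn": 0},
  {"offset": [0,0,-5],"turn": 0},
  {"offset": [0,0,-9],"turn": 0},
  {"offset": [0,0,-13],"turn": 0},
  {"offset": [0,0,-14.5],"turn": 0},
  {"offset": [0,0,-14.5],"turn": 0},
])

```text
t: 3.45
eef_pos: [0.5378, -0.196, 0.3366]
ee_rot: [-3.136, -0.0, -1.608]
force: [-0.2, -0.5, -0.6]
width: 0.0354
```

```bash
python3 go.py .590 .158 .155 -91.8
```

```text
t 3.45 pos [ 0.5378 -0.196   0.3366] yaw -92.2 w 0.0354 F [-0.2 -0.5 -0.6] -> offset cm [-35.58  -3.88   0.37] turn -0.4
```

Request:
send_rows([
  {"offset": [-3,-0.3,0.2],"turn": 0},
  {"offset": [-8,-0.8,0.2],"turn": 0},
  {"offset": [-13,-1.4,0.2],"turn": 0},
  {"offset": [-18,-2,0.2],"turn": 0},
  {"offset": [-23,-2.5,0.2],"turn": 0},
  {"offset": [-28,-3,0.2],"turn": 0},
  {"offset": [-32.5,-3.5,0.2],"turn": 0},
  {"offset": [-35.6,-3.9,0.2],"turn": 0},
])

```text
t: 4.25
eef_pos: [0.5894, 0.1613, 0.33]
ee_rot: [3.14, -0.001, -1.607]
force: [1.3, -0.6, -0.1]
width: 0.0353
```

Request:
send_rows([
  {"offset": [0,0,0],"turn": -0.4},
  {"offset": [0,0,0],"turn": -0.4},
  {"offset": [0,0,0],"turn": -0.4},
])

```text
t: 4.55
eef_pos: [0.5893, 0.1577, 0.3306]
ee_rot: [3.14, -0.001, -1.602]
force: [-0.6, -0.7, -1.1]
width: 0.0355
```

```bash
python3 go.py .590 .158 .098 -91.8;  python3 - <<'E'
from h import *
t=snap("top")["frame"];s=snap("side")["frame"]
a=cv2.resize(t[110:250,150:330],(540,420),interpolation=2); b=cv2.resize(s[110:250,200:380],(540,420),interpolation=2)
cv2.imwrite("pics/p5.png",cv2.resize(np.hstack([a,b]),(800,311)))
E
```

```text
t 4.55 pos [0.5893 0.1577 0.3306] yaw -91.8 w 0.0355 F [-0.6 -0.7 -1.1] -> offset cm [-0.04 -0.08  5.46] turn -0.0
```

View pics/p5.png

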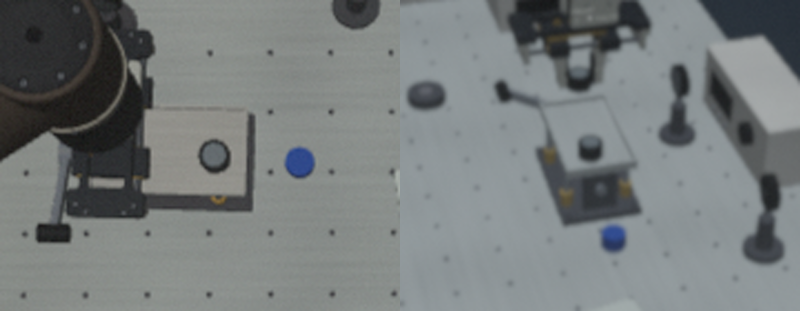

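The held cell hangs over the tray's far (+y) end, with cell0 at the other end and the lever clear of the hand. Lowering it.

Request:
send_rows([
  {"offset": [0,0,2],"turn": 0},
  {"offset": [0,0,4],"turn": 0},
  {"offset": [0,0,4.7],"turn": 0},
  {"offset": [0,0,5],"turn": 0},
  {"offset": [0,0,5.2],"turn": 0},
  {"offset": [0,0,5.3],"turn": 0},
  {"offset": [0,0,5.3],"turn": 0},
])

```text
t: 5.35
eef_pos: [0.5898, 0.1583, 0.2793]
ee_rot: [-3.141, 0.0, -1.602]
force: [-0.2, -0.2, -0.6]
width: 0.0356
```

Request:
send_rows([
  {"offset": [0,0,0.1],"turn": 0},
  {"offset": [0,0,0.1],"turn": 0},
  {"offset": [0,0,0.1],"turn": 0},
])

```text
t: 5.65
eef_pos: [0.5897, 0.1584, 0.2778]
ee_rot: [-3.141, 0.0, -1.602]
force: [0.3, 0.5, -2.0]
width: 0.0355
```

Request:
send_rows([
  {"offset": [0,0,0.1],"turn": 0},
  {"offset": [0,0,0.1],"turn": 0},
  {"offset": [0,0,0.1],"turn": 0},
])

```text
t: 5.95
eef_pos: [0.5897, 0.1583, 0.2766]
ee_rot: [3.142, -0.0, -1.602]
force: [-0.2, 0.0, -0.2]
width: 0.0355
```

Request:
send_rows([
  {"offset": [0,0,0.1],"turn": 0},
  {"offset": [0,0,0.1],"turn": 0},
  {"offset": [0,0,0.1],"turn": 0},
])

```text
t: 6.25
eef_pos: [0.5897, 0.1583, 0.2759]
ee_rot: [-3.141, 0.0, -1.602]
force: [0.0, 0.6, 2.6]
width: 0.0356
```

Light contact at the expected height, so I'll open a little and rise.

Request:
send_rows([
  {"offset": [0,0,0],"turn": 0},
  {"offset": [0,0,0],"turn": 0},
  {"offset": [0,0,0],"turn": 0},
  {"offset": [0,0,0],"turn": 0},
], hand=0.06)

```text
t: 6.65
eef_pos: [0.5897, 0.1583, 0.2755]
ee_rot: [3.141, -0.0, -1.602]
force: [-0.7, -0.2, -0.1]
width: 0.0464
```

Request:
send_rows([
  {"offset": [0,0,-1],"turn": 0},
  {"offset": [0,0,-3],"turn": 0},
  {"offset": [0,0,-6],"turn": 0},
  {"offset": [0,0,-6],"turn": 0},
])

```text
t: 7.05
eef_pos: [0.5909, 0.1588, 0.3408]
ee_rot: [-3.135, 0.003, -1.601]
force: [0.2, 0.3, 0.8]
width: 0.0464
```

```bash
python3 go.py .4385 -.214 .158 -91.8
```

```text
t 7.05 pos [0.5909 0.1588 0.3408] yaw -91.7 w 0.0464 F [0.2 0.3 0.8] -> offset cm [37.72 14.12  0.27] turn 0.1
```

Request:
send_rows([
  {"offset": [4,1.5,0],"turn": 0},
  {"offset": [8.5,3.2,0],"turn": 0},
  {"offset": [13,4.9,0],"turn": 0},
  {"offset": [17.5,6.5,0],"turn": 0},
  {"offset": [22,8.2,0],"turn": 0},
  {"offset": [26.5,9.9,0],"turn": 0},
  {"offset": [31,11.6,0],"turn": 0},
  {"offset": [35,13,0],"turn": 0},
], hand=0.5)

```text
t: 7.85
eef_pos: [0.4476, -0.1892, 0.3364]
ee_rot: [-3.14, -0.0, -1.602]
force: [1.4, -0.8, 0.3]
width: 0.0659
```

Request:
send_rows([
  {"offset": [2.7,1,3],"turn": 0},
  {"offset": [2.7,1,6],"turn": 0},
  {"offset": [2.7,1,6],"turn": 0},
  {"offset": [2.7,1,6],"turn": 0},
])

```text
t: 8.25
eef_pos: [0.4384, -0.2143, 0.2763]
ee_rot: [3.141, -0.0, -1.601]
force: [0.6, 0.4, 0.1]
width: 0.0658
```

```bash
python3 go.py .4385 -.214 .011 -91.8; python3 - <<'E'
from meas import *
P=pts(snap("top")); x,y,z=P[...,0],P[...,1],P[...,2]
blobs(P,(abs(x-.59)<.06)&(abs(y-.116)<.09)&(z>.106)&(z<.126),label="tray cells")
E
```

```text
t 8.25 pos [ 0.4384 -0.2143  0.2763] yaw -91.8 w 0.0658 F [0.6 0.4 0.1] -> offset cm [-0.03 -0.02  8.73] turn 0.0
tray cells px [207. 175.] n 165 med [0.5911 0.1603 0.1165] mean [0.5917 0.1601 0.1164] mid [0.5918 0.1603 0.1147] ext [0.035 0.035 0.016]
tray cells px [246. 179.] n 159 med [0.5803 0.0619 0.1161] mean [0.58   0.0613 0.116 ] mid [0.5804 0.0623 0.1152] ext [0.036 0.035 0.013]
```

The first cell stands in the tray at the same height as cell0. The top view's bias is only about (+1.5, +2) mm. Now grasping D.

Request:
send_rows([
  {"offset": [0,0,3],"turn": 0},
  {"offset": [0,0,6],"turn": 0},
  {"offset": [0,0,8],"turn": 0},
  {"offset": [0,0,8.7],"turn": 0},
  {"offset": [0,0,8.7],"turn": 0},
  {"offset": [0,0,8.7],"turn": 0},
])

```text
t: 8.9
eef_pos: [0.4391, -0.214, 0.19]
ee_rot: [-3.14, -0.0, -1.601]
force: [0.2, 0.4, 0.8]
width: 0.0659
```

Request:
send_rows([
  {"offset": [0,0,0],"turn": 0},
  {"offset": [0,0,0],"turn": 0},
  {"offset": [0,0,0],"turn": 0},
  {"offset": [0,0,0],"turn": 0},
  {"offset": [0,0,0],"turn": 0},
  {"offset": [0,0,0],"turn": 0},
], hand=-1, squeeze=15)

```text
t: 9.5
eef_pos: [0.4381, -0.2142, 0.1889]
ee_rot: [-3.141, -0.0, -1.602]
force: [-0.2, -0.1, 3.4]
width: 0.0355
```

Request:
send_rows([
  {"offset": [0,0,-1.5],"turn": 0},
  {"offset": [0,0,-5],"turn": 0},
  {"offset": [0,0,-9],"turn": 0},
  {"offset": [0,0,-13],"turn": 0},
  {"offset": [0,0,-15],"turn": 0},
  {"offset": [0,0,-15],"turn": 0},
])

```text
t: 10.1
eef_pos: [0.4389, -0.2144, 0.3419]
ee_rot: [-3.136, -0.001, -1.601]
force: [-0.1, 0.3, -0.4]
width: 0.0352
```

```bash
python3 go.py .589 .109 .155 -91.8
```

```text
t 10.1 pos [ 0.4389 -0.2144  0.3419] yaw -91.7 w 0.0352 F [-0.1  0.3 -0.4] -> offset cm [-32.78 -14.01   0.95] turn 0.1
```

Request:
send_rows([
  {"offset": [-3,-1.3,0],"turn": 0},
  {"offset": [-7.5,-3.2,0],"turn": 0},
  {"offset": [-12,-5.1,0],"turn": 0},
  {"offset": [-16.5,-7,0],"turn": 0},
  {"offset": [-21,-9,0],"turn": 0},
  {"offset": [-25.5,-10.9,0],"turn": 0},
  {"offset": [-29.5,-12.6,0],"turn": 0},
  {"offset": [-32.8,-14,0],"turn": 0},
])

```text
t: 10.9
eef_pos: [0.5886, 0.1117, 0.337]
ee_rot: [3.14, -0.001, -1.601]
force: [0.5, -0.1, -1.1]
width: 0.0359
```

Request:
send_rows([
  {"offset": [0,0,0],"turn": 0},
  {"offset": [0,0,0],"turn": 0},
  {"offset": [0,0,0],"turn": 0},
  {"offset": [0,0,0],"turn": 0},
])

```text
t: 11.3
eef_pos: [0.5877, 0.1084, 0.3383]
ee_rot: [3.141, -0.0, -1.603]
force: [-0.8, -0.1, -0.1]
width: 0.0354
```

```bash
python3 go.py .589 .109 .0979 -91.8
```

```text
t 11.3 pos [0.5877 0.1084 0.3383] yaw -91.8 w 0.0354 F [-0.8 -0.1 -0.1] -> offset cm [-0.07 -0.13  6.24] turn -0.0
```

Request:
send_rows([
  {"offset": [0,0,2],"turn": 0},
  {"offset": [0,0,4],"turn": 0},
  {"offset": [0,0,5.3],"turn": 0},
  {"offset": [0,0,5.8],"turn": 0},
  {"offset": [0,0,6],"turn": 0},
  {"offset": [0,0,6.1],"turn": 0},
  {"offset": [0,0,6.1],"turn": 0},
])

```text
t: 12.0
eef_pos: [0.5884, 0.1094, 0.2783]
ee_rot: [-3.141, 0.0, -1.602]
force: [-0.3, 0.2, 0.1]
width: 0.0353
```

Request:
send_rows([
  {"offset": [0,0,0.1],"turn": 0},
  {"offset": [0,0,0.1],"turn": 0},
  {"offset": [0,0,0.1],"turn": 0},
  {"offset": [0,0,0.1],"turn": 0},
])

```text
t: 12.4
eef_pos: [0.5881, 0.1094, 0.2768]
ee_rot: [-3.141, 0.0, -1.602]
force: [0.2, -0.2, -1.2]
width: 0.0354
```

Request:
send_rows([
  {"offset": [0,0,0.1],"turn": 0},
  {"offset": [0,0,0.1],"turn": 0},
  {"offset": [0,0,0.1],"turn": 0},
  {"offset": [0,0,0.1],"turn": 0},
])

```text
t: 12.8
eef_pos: [0.5882, 0.1094, 0.2759]
ee_rot: [-3.141, 0.0, -1.602]
force: [-1.2, 0.8, 3.6]
width: 0.0356
```

Request:
send_rows([
  {"offset": [0,0,0],"turn": 0},
  {"offset": [0,0,0],"turn": 0},
  {"offset": [0,0,0],"turn": 0},
  {"offset": [0,0,0],"turn": 0},
], hand=0.06)

```text
t: 13.2
eef_pos: [0.5881, 0.1093, 0.2755]
ee_rot: [3.141, -0.0, -1.602]
force: [0.0, 0.1, -0.1]
width: 0.0466
```

Request:
send_rows([
  {"offset": [0,0,-1],"turn": 0},
  {"offset": [0,0,-3],"turn": 0},
  {"offset": [0,0,-6],"turn": 0},
  {"offset": [0,0,-9],"turn": 0},
  {"offset": [0,0,-9],"turn": 0},
])

```text
t: 13.7
eef_pos: [0.5893, 0.1096, 0.3712]
ee_rot: [-3.134, 0.003, -1.601]
force: [0.6, -0.8, 0.3]
width: 0.0462
```

```bash
python3 go.py .45 .239 .18 -1.8
```

```text
t 13.7 pos [0.5893 0.1096 0.3712] yaw -91.7 w 0.0462 F [ 0.6 -0.8  0.3] -> offset cm [-12.51  14.32   1.25] turn -89.9
```

Request:
send_rows([
  {"offset": [-2,2,0],"turn": -8.5},
  {"offset": [-3,4,0],"turn": -17},
  {"offset": [-5,6,0],"turn": -25.5},
  {"offset": [-6.5,8,0],"turn": -34},
  {"offset": [-8,10,0],"turn": -42.5},
  {"offset": [-9.5,12,0],"turn": -51},
  {"offset": [-11,14,0],"turn": -59.5},
  {"offset": [-11,16,0],"turn": -68},
], hand=0.5)

```text
t: 14.5
eef_pos: [0.4309, 0.2255, 0.3659]
ee_rot: [-3.141, -0.0, -0.408]
force: [0.2, -0.0, 0.2]
width: 0.0657
```

Request:
send_rows([
  {"offset": [0,0,0],"turn": -8},
  {"offset": [0,0,0],"turn": -16},
  {"offset": [0,0,0],"turn": -22},
  {"offset": [0,0,0],"turn": -22},
])

```text
t: 14.9
eef_pos: [0.4315, 0.2242, 0.366]
ee_rot: [-3.141, -0.0, -0.029]
force: [-0.4, 0.4, 0.1]
width: 0.0657
```

```bash
python3 go.py .4945 .240 .15 -1.8;  python3 - <<'E'
from meas import *
T=snap("top");S=snap("side");t=T["frame"];s=S["frame"]
a=cv2.resize(t[110:250,150:330],(540,420),interpolation=2); b=cv2.resize(s[90:230,190:370],(540,420),interpolation=2)
cv2.imwrite("pics/p6.png",cv2.resize(np.hstack([a,b]),(800,311)))
P=pts(T); x,y,z=P[...,0],P[...,1],P[...,2]
blobs(P,(abs(x-.59)<.06)&(abs(y-.116)<.09)&(z>.106)&(z<.126),label="tray cells")
P=pts(S); x,y,z=P[...,0],P[...,1],P[...,2]
blobs(P,(abs(x-.495)<.035)&(abs(y-.237)<.035)&(z>.085)&(z<.13),label="side grip")
E
```

```text
t 14.9 pos [0.4315 0.2242 0.366 ] yaw -1.7 w 0.0657 F [-0.4  0.4  0.1] -> offset cm [ 6.25 -1.76  3.8 ] turn 0.1
tray cells px [207. 175.] n 167 med [0.5913 0.1598 0.1163] mean [0.5916 0.16   0.1161] mid [0.5917 0.1601 0.1152] ext [0.035 0.036 0.018]
tray cells px [226. 175.] n 164 med [0.5903 0.1119 0.1163] mean [0.5897 0.1115 0.1159] mid [0.5897 0.1111 0.1151] ext [0.034 0.033 0.018]
tray cells px [246. 179.] n 160 med [0.5803 0.0619 0.1163] mean [0.5801 0.0614 0.1162] mid [0.5809 0.0618 0.1151] ext [0.036 0.035 0.017]
side grip px [248. 152.] n 90 med [0.4933 0.2331 0.1026] mean [0.4964 0.2346 0.1009] mid [0.5029 0.2381 0.0995] ext [0.05  0.043 0.029]
```

View pics/p6.png

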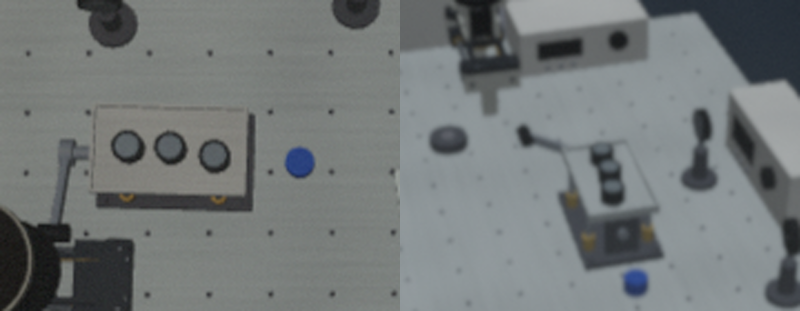

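All three cells stand in a row in the tray (crop (128,147), (170,147), (214,155)) at the same height, and the lever is still low. The blue decoy is untouched. Now going to the lever grip.

Request:
send_rows([
  {"offset": [3,-1,0],"turn": 0},
  {"offset": [6.1,-1.8,1],"turn": 0},
  {"offset": [6.1,-1.8,4],"turn": 0},
  {"offset": [6.1,-1.8,5.8],"turn": 0},
  {"offset": [6.1,-1.8,5.8],"turn": 0},
  {"offset": [6.1,-1.8,5.8],"turn": 0},
])

```text
t: 15.6
eef_pos: [0.4934, 0.2404, 0.308]
ee_rot: [3.141, -0.0, -0.032]
force: [0.1, 0.5, -0.7]
width: 0.0657
```

```bash
python3 go.py .493 .240 .083 -1.8;  python3 - <<'E'
from meas import *
S=snap("side");s=S["frame"]
cv2.imwrite("pics/p7.png",cv2.resize(s[90:210,190:350],(800,600),interpolation=2))
E
```

```text
t 15.6 pos [0.4934 0.2404 0.308 ] yaw -1.8 w 0.0657 F [ 0.1  0.5 -0.7] -> offset cm [-0.04  0.04  4.7 ] turn -0.0
```

View pics/p7.png

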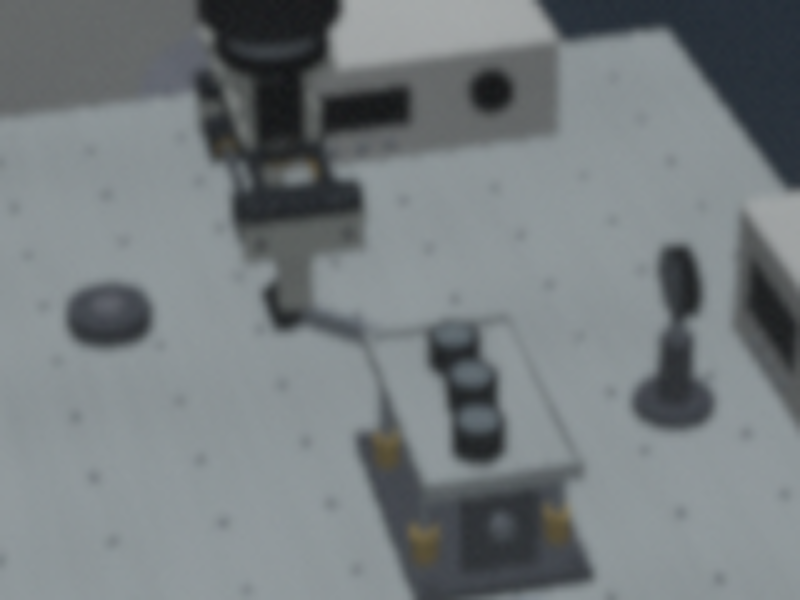

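The near finger hangs just in front of the T-grip (crop (285,305)), and the cells and iris are clear. Lowering onto the grip.

Request:
send_rows([
  {"offset": [0,0,2],"turn": 0},
  {"offset": [0,0,4],"turn": 0},
  {"offset": [0,0,4.6],"turn": 0},
  {"offset": [0,0,4.6],"turn": 0},
  {"offset": [0,0,4.6],"turn": 0},
])

```text
t: 16.15
eef_pos: [0.4936, 0.2407, 0.263]
ee_rot: [-3.14, -0.001, -0.031]
force: [-0.5, 0.1, 1.0]
width: 0.0656
```

Request:
send_rows([
  {"offset": [0,0,0],"turn": 0},
  {"offset": [0,0,0],"turn": 0},
  {"offset": [0,0,0],"turn": 0},
  {"offset": [0,0,0],"turn": 0},
  {"offset": [0,0,0],"turn": 0},
], hand=-1, squeeze=15)

```text
t: 16.65
eef_pos: [0.4933, 0.2423, 0.2623]
ee_rot: [-3.137, -0.002, -0.031]
force: [-4.0, 11.1, 0.4]
width: 0.0359
```

```bash
python3 go.py .493 .240 .083 -1.8
```

```text
t 16.65 pos [0.4933 0.2423 0.2623] yaw -1.8 w 0.0359 F [-4.  11.1  0.4] -> offset cm [-0.03  0.23  0.13] turn 0.0
```

Gripped at 36 mm wide, which is the grip's length. The sideways force says it sits about 3 mm further along +y, so I'll centre before swinging.

Request:
send_rows([
  {"offset": [0,-0.15,0],"turn": 0},
  {"offset": [0,-0.3,0],"turn": 0},
  {"offset": [0,-0.3,0],"turn": 0},
], squeeze=30)

```text
t: 16.95
eef_pos: [0.4933, 0.2433, 0.2618]
ee_rot: [-3.142, -0.0, -0.031]
force: [0.7, -0.3, 1.3]
width: 0.0359
```

```bash
python3 go.py .493 .244 .083 -1.8
```

```text
t 16.95 pos [0.4933 0.2433 0.2618] yaw -1.8 w 0.0359 F [ 0.7 -0.3  1.3] -> offset cm [-0.04 -0.07  0.08] turn 0.0
```

Request:
send_rows([
  {"offset": [0.4,0,-0.7],"turn": 0},
  {"offset": [0.9,0,-1.4],"turn": 0},
  {"offset": [1.45,0,-2.05],"turn": 0},
  {"offset": [2.05,0,-2.65],"turn": 0},
  {"offset": [2.7,0,-3.25],"turn": 0},
  {"offset": [3.35,0,-3.8],"turn": 0},
  {"offset": [3.35,0,-3.8],"turn": 0},
])

```text
t: 17.65
eef_pos: [0.5271, 0.2422, 0.2998]
ee_rot: [3.141, 0.001, -0.032]
force: [-2.7, 3.9, -2.0]
width: 0.0354
```

```bash
python3 go.py .595 .240 .144 -1.8
```

```text
t 17.65 pos [0.5271 0.2422 0.2998] yaw -1.8 w 0.0354 F [-2.7  3.9 -2. ] -> offset cm [ 6.8   0.01 -2.22] turn -0.0
```

Request:
send_rows([
  {"offset": [0.7,-0.05,-0.5],"turn": 0},
  {"offset": [1.5,-0.1,-0.9],"turn": 0},
  {"offset": [2.3,-0.1,-1.25],"turn": 0},
  {"offset": [3.1,-0.1,-1.55],"turn": 0},
  {"offset": [3.9,-0.1,-1.8],"turn": 0},
  {"offset": [4.75,-0.1,-2],"turn": 0},
  {"offset": [5.8,-0.1,-2.1],"turn": 0},
  {"offset": [6.5,-0.1,-2.1],"turn": 0},
])

```text
t: 18.45
eef_pos: [0.5911, 0.2406, 0.3213]
ee_rot: [3.14, 0.002, -0.031]
force: [-8.8, 1.2, 5.5]
width: 0.0356
```

Request:
send_rows([
  {"offset": [0.2,0,0],"turn": 0},
  {"offset": [0.2,0,0],"turn": 0},
  {"offset": [0.2,0,0],"turn": 0},
  {"offset": [0.2,0,0],"turn": 0},
])

```text
t: 18.85
eef_pos: [0.5932, 0.2405, 0.3214]
ee_rot: [3.14, 0.001, -0.031]
force: [-4.5, 0.9, 3.0]
width: 0.0358
```

```bash
python3 go.py .593 .240 .144 -1.8;  python3 - <<'E'
from meas import *
T=snap("top");S=snap("side");s=S["frame"]
cv2.imwrite("pics/p8.png",cv2.resize(s[90:210,190:350],(800,600),interpolation=2))
for n,D in(("top",T),("side",S)):
    P=pts(D); x,y,z=P[...,0],P[...,1],P[...,2]
    blobs(P,(abs(x-.59)<.06)&(abs(y-.116)<.09)&(z>.110)&(z<.135),label=n+" tray cells")
    t=(abs(x-.59)<.045)&(abs(y-.116)<.08)&(z>.08)&(z<.108); print(n,"floor",np.median(z[t]),t.sum())
for n in("top","side"):
    P=pts(dict(np.load(n+"0.npz"))); x,y,z=P[...,0],P[...,1],P[...,2]
    t=(abs(x-.59)<.045)&(abs(y-.116)<.08)&(z>.08)&(z<.108); print(n,"floor0",np.median(z[t]),t.sum())
E
```

```text
t 18.85 pos [0.5932 0.2405 0.3214] yaw -1.8 w 0.0358 F [-4.5  0.9  3. ] -> offset cm [-0.02  0.05 -0.06] turn 0.0
top tray cells px [209. 175.] n 100 med [0.5905 0.1539 0.1231] mean [0.5907 0.1537 0.1227] mid [0.5909 0.1536 0.1215] ext [0.035 0.021 0.017]
top tray cells px [226. 175.] n 168 med [0.5899 0.1114 0.1226] mean [0.59   0.1116 0.1225] mid [0.5909 0.1118 0.1208] ext [0.035 0.035 0.019]
top tray cells px [246. 179.] n 169 med [0.5792 0.0615 0.1231] mean [0.5798 0.0612 0.1225] mid [0.5802 0.0618 0.1209] ext [0.035 0.035 0.021]
top floor 0.09921227339539873 1454
side tray cells px [283. 165.] n 229 med [0.5822 0.1    0.1183] mean [0.5826 0.1012 0.1177] mid [0.5819 0.1049 0.118 ] ext [0.047 0.144 0.016]
side floor 0.09554329280466523 552
top floor0 0.09237744300685913 1997
side floor0 0.08864266052958492 305
```

View pics/p8.png

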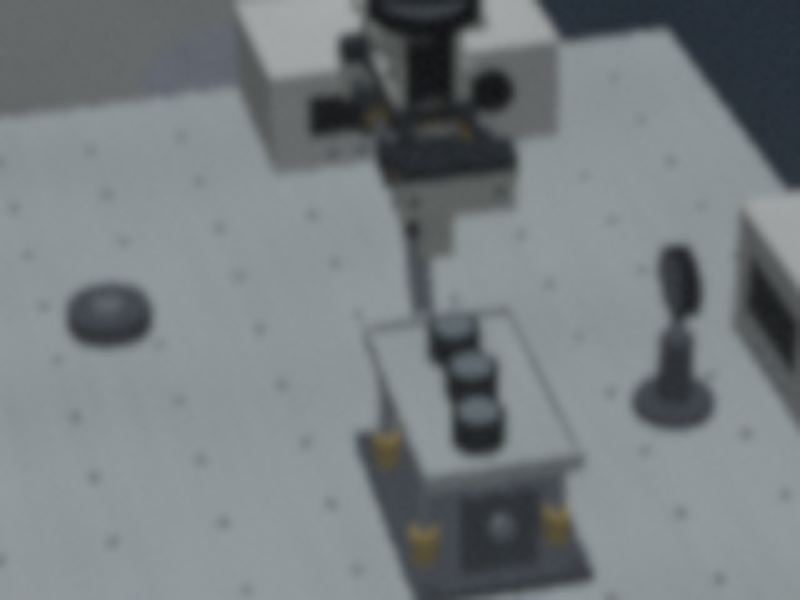

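The lever is nearly upright, and both views put the tray 6.8 mm above its rest height with the three cells flat. In the picture the grip lies a little left of the finger, so I'll measure the lever bar's tilt.

```bash
python3 - <<'E'
from meas import *
S=snap("side"); P=pts(S); x,y,z=P[...,0],P[...,1],P[...,2]
m=np.zeros(z.shape,bool); m[132:155,268:280]=1
m&=(y>.205)&(y<.265)&(z>.08)&(z<.18)&(x<.63)
for r in range(132,155):
    k=m[r]; 
    if k.any(): print(r,np.where(k)[0].min(),np.where(k)[0].max(),"x",x[r][k].min().round(3),np.median(x[r][k]).round(4),x[r][k].max().round(3),"y",np.median(y[r][k]).round(3),"z",np.median(z[r][k]).round(3))
# projection of an upright bar's -y face edges
d=S;M=np.linalg.inv(d["cam_to_world"]);f=210/np.tan(np.radians(d["vertical_fov"])/2)
for th in(1.35,1.571,1.75):
  for rr in(.06,.08,.1,.115):
    X=np.array([.5895+.0039-rr*np.cos(th),.236,.048+rr*np.sin(th),1]); c=M@X
    print(th,rr,(d["cx"]+f*c[0]/-c[2]).round(1),(d["cy"]-f*c[1]/-c[2]).round(1))
E
```

```text
134 275 277 x 0.586 0.5882 0.591 y 0.207 z 0.171
135 270 279 x 0.572 0.5808 0.598 y 0.22 z 0.161
136 270 276 x 0.575 0.5779 0.588 y 0.221 z 0.156
137 271 279 x 0.574 0.5831 0.598 y 0.212 z 0.157
138 271 278 x 0.579 0.5824 0.596 y 0.21 z 0.153
139 271 278 x 0.579 0.5829 0.596 y 0.215 z 0.147
140 271 279 x 0.577 0.5833 0.599 y 0.221 z 0.139
141 271 279 x 0.577 0.585 0.599 y 0.21 z 0.141
142 271 275 x 0.577 0.585 0.592 y 0.232 z 0.126
143 271 275 x 0.577 0.5852 0.591 y 0.236 z 0.12
144 271 275 x 0.578 0.5852 0.593 y 0.234 z 0.116
145 271 275 x 0.578 0.5841 0.592 y 0.237 z 0.111
146 271 275 x 0.579 0.5837 0.591 y 0.231 z 0.11
147 272 276 x 0.58 0.5887 0.596 y 0.237 z 0.102
148 272 276 x 0.581 0.5866 0.594 y 0.233 z 0.1
149 272 276 x 0.582 0.5874 0.593 y 0.233 z 0.096
150 272 276 x 0.581 0.587 0.595 y 0.234 z 0.092
151 272 276 x 0.579 0.5884 0.595 y 0.236 z 0.086
152 272 276 x 0.581 0.5861 0.594 y 0.234 z 0.084
154 270 270 x 0.566 0.5664 0.566 y 0.207 z 0.096
1.35 0.06 271.7 146.3
1.35 0.08 270.4 141.6
1.35 0.1 269.0 136.9
1.35 0.115 268.0 133.3
1.571 0.06 275.4 145.4
1.571 0.08 275.4 140.4
1.571 0.1 275.3 135.3
1.571 0.115 275.3 131.5
1.75 0.06 278.4 145.2
1.75 0.08 279.4 140.1
1.75 0.1 280.4 135.0
1.75 0.115 281.1 131.1
```

The estimates put the lever at about 1.50–1.54 rad, inside the band but slightly short. I'll nudge 5 mm further.

Request:
send_rows([
  {"offset": [0.25,0,0],"turn": 0},
  {"offset": [0.5,0,0],"turn": 0},
  {"offset": [0.5,0,0],"turn": 0},
  {"offset": [0.5,0,0],"turn": 0},
  {"offset": [0.5,0,0],"turn": 0},
  {"offset": [0.5,0,0],"turn": 0},
  {"offset": [0.5,0,0],"turn": 0},
  {"offset": [0.5,0,0],"turn": 0},
])

```text
t: 19.8
eef_pos: [0.598, 0.2404, 0.3213]
ee_rot: [3.14, 0.002, -0.031]
force: [-6.6, 0.8, 4.1]
width: 0.0356
```

```bash
cat > chk.py <<'E'
from meas import *
s=get_state(); print(s["t"],s["eef_pos"].round(4),s["force"].round(1),s["width"])
X=[];
for i in range(4):
    P=pts(snap("side")); x,y,z=P[...,0],P[...,1],P[...,2]
    m=np.zeros(z.shape,bool); m[138:153,266:282]=1
    m&=(y>.226)&(y<.245)&(z>.08)&(z<.14)&(x<.61); X.append(P[m])
Q=np.vstack(X); k=np.polyfit(Q[:,2],Q[:,0],1); print("bar dx/dz",k[0].round(3),"x@.1",np.polyval(k,.1).round(4),"theta",(np.pi/2+np.arctan(k[0])).round(3),len(Q))
T=snap("top");P=pts(T); x,y,z=P[...,0],P[...,1],P[...,2]
t=(abs(x-.59)<.045)&(abs(y-.116)<.08)&(z>.08)&(z<.108); print("floor",np.median(z[t]))
blobs(P,(abs(x-.59)<.06)&(abs(y-.116)<.09)&(z>.110)&(z<.135),label="tray")
for n,(cx,cy) in dict(B=(.564,-.3007),C=(.457,-.3095)).items():
    blobs(P,(abs(x-cx)<.03)&(abs(y-cy)<.03)&(z>.024)&(z<.034),label=n)
E
python3 chk.py
```

```text
19.8 [0.598  0.2404 0.3213] [-6.6  0.8  4.1] 0.03559039663490273
bar dx/dz -0.057 x@.1 0.588 theta 1.514 248
floor 0.09914729110556486
tray px [209. 175.] n 103 med [0.5899 0.154  0.1233] mean [0.59  0.154 0.123] mid [0.5911 0.1551 0.1195] ext [0.034 0.024 0.019]
tray px [226. 175.] n 172 med [0.5894 0.1115 0.1231] mean [0.5898 0.1114 0.1227] mid [0.5905 0.112  0.1203] ext [0.035 0.036 0.02 ]
tray px [246. 179.] n 170 med [0.5795 0.0615 0.1231] mean [0.5797 0.0612 0.1229] mid [0.5803 0.0615 0.1203] ext [0.034 0.035 0.02 ]
B px [384. 190.] n 130 med [ 0.5639 -0.3016  0.0292] mean [ 0.5645 -0.3017  0.0291] mid [ 0.5645 -0.3019  0.029 ] ext [0.035 0.034 0.01 ]
C px [388. 229.] n 131 med [ 0.4563 -0.3105  0.0292] mean [ 0.4576 -0.3108  0.0291] mid [ 0.4575 -0.3112  0.029 ] ext [0.035 0.036 0.01 ]
```

```bash
python3 - <<'E'
from h import *
F=np.mean([snap("side")["frame"].astype(float).mean(-1) for _ in range(6)],0)
bg=cv2.imread("pics/side0.png").astype(float).mean(-1)
R=[];C=[]
for r in range(141,153):
    row=F[r,262:286]; print(r,row.astype(int))
cv2.imwrite("pics/p9.png",cv2.resize(F[115:165,245:310].astype(np.uint8),(780,600),interpolation=2))
E
```

```text
141 [146 146 145 146 147 148 148 148 147 135 106  83  79  83  98 115 124 126
 129 134 141 145 147 148]
142 [147 146 146 146 147 149 149 149 148 136 107  82  78  83 103 129 140 142
 143 144 146 147 148 148]
143 [147 147 146 146 147 149 149 149 148 136 107  83  78  83 106 134 146 148
 148 148 148 147 148 148]
144 [147 148 148 147 147 148 150 150 148 137 107  83  79  83 106 135 147 149
 149 149 148 148 148 148]
145 [148 148 148 147 148 149 150 150 149 138 109  85  79  83 105 134 146 149
 148 149 148 148 148 147]
146 [148 148 149 149 148 149 150 150 149 138 112  86  79  83 102 130 144 148
 148 148 148 148 147 147]
147 [149 148 149 149 149 149 149 150 150 139 112  87  79  82  99 125 142 147
 147 146 147 148 147 147]
148 [149 149 149 149 150 149 150 150 149 139 113  88  80  82  98 124 141 145
 142 141 145 147 147 147]
149 [150 150 149 150 150 149 149 150 149 140 115  90  80  82  98 125 141 143
 135 135 142 146 147 146]
150 [149 149 150 149 149 149 149 150 149 141 118  93  82  82  98 124 140 140
 133 133 139 143 143 143]
151 [146 149 149 149 149 149 149 149 149 141 120  97  88  87  96 118 133 134
 130 130 133 135 134 134]
152 [142 147 149 149 149 148 147 146 145 139 123 107 100  95  94 107 118 120
 117 116 117 117 115 117]
```

View pics/p9.png

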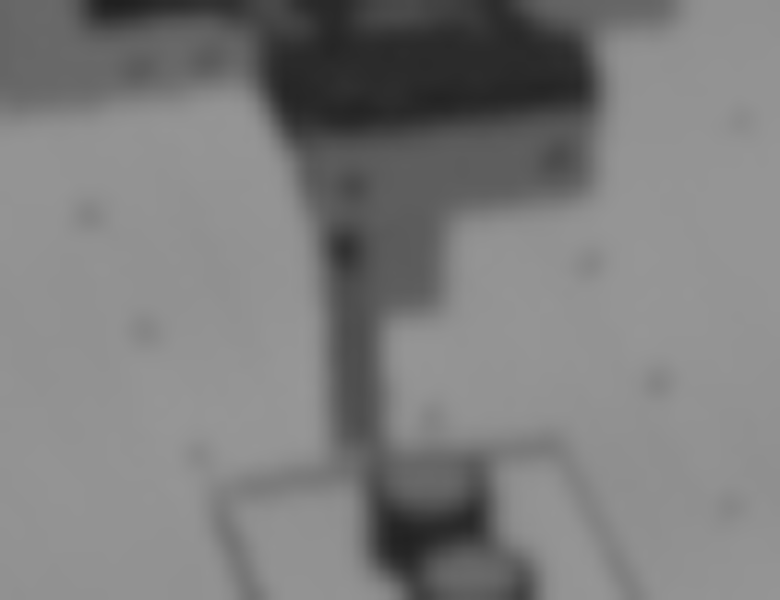

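The bar's left edge in the side image leans only about 0.04 px/row, which puts the lever at about 1.54 rad, well inside 1.42–1.72. The tray is up 6.8 mm, the three cells are flat, B and C have not moved, and the hand is clear of tray and cells. Handing in.

```bash
python3 -c "
from station import *
s=get_state();print(s['t'],s['eef_pos'],s['force'],s['width']);print(job_done())"
```

```text
20.35 [0.59801146 0.24034821 0.32136333] [-6.31438304  0.23262006  4.57886951] 0.03540934287944674
the job is handed in; nothing more can be done
None
```

I moved the two mat cells nearest the stage into the tray beside cell0. I then pinched the lever's T-grip by its ends, swung it up, and handed the job in at 20.4 s while still holding it with a 30 N grip setting. `job_done()` gave no verdict.

Last checks:
- **Tray:** it stood about 6.8 mm above rest in both views (5.5 mm needed). The top view showed all three cell tops at the same height.
- **Mat cells:** the two left on the mat had not moved, to within about 2 mm.
- **Hold:** the pose was steady, with about 8 N on the wrist and the fingers 35.4 mm apart on the 36 mm grip.
- **Lever angle:** the two final estimates disagreed slightly, 1.51 rad from a fit to the depth points and about 1.54 rad from the bar's edge in the image. Both are inside 1.42–1.72.
- **Camera views:** for the same points they differed by 6–7 mm in y. I used the average for the pick positions, and both grasps and placements came out right.
- **Other objects:** I did not measure the positions of the other things on the table again at the end. The iris, meter and blue look-alike showed no shift in the later pictures, and the hand kept clear of all of them.

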